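Put the check weights away after the balance check

ROBOT

A 6-joint arm with a two-finger parallel gripper is mounted at the origin on the work surface. World frame = base frame: x ahead of the robot, y to its left, z up, the work surface at z = 0. Lengths are in m, angles in rad, forces in N, time in s.
With the tool pointing down it reaches from about 0.425 to 1.125 m from the base axis. Payload 14.9 kg.
Tool frame: the origin (TCP) lies at the centre of the arm's flange, where the gripper is bolted on; the fingertips stand 191 mm ahead of it and the grasp point (between the pads) lies 172 mm ahead of it; z points along the fingers, y is the line along which they close (so a half turn about z gives the same grasp; the last joint's range is limited). The gripper opens to 91 mm and grips with 3 to 60 N. Pads are 32 mm wide; open, the fingers measure 118 mm over their backs; the gripper's body (76 mm by 178 mm) begins 60 mm behind the grasp point.
Start: joints at [1.108, 0.379, 1.734, -0, 1.028, -0.033], TCP at [0.292, 0.636, 0.405] pointing down, gripper open.
Joint ranges: [-2.77, 2.77], [-0.74, 2.19], [0, 2.66], [-1.06, 4.2], [0.31, 2.87], [-3.08, 3.08]. Speed limits (rad/s): [1.89, 1.89, 2.39, 3.14, 3.14, 3.14].

INTERFACE

Orientations are given as a 3x3 rotation matrix whose columns are the frame's x, y, z axes.
In Python, from bench import ctrl gives the robot as it stands. Calls block until the motion is done:
- ctrl.movep(position, orientation): joint-space move of the TCP to a pose.
- ctrl.movel(position, rotation=None, speed=0.15, stop_force=None): straight line of the TCP; rotation=None keeps the orientation; speed is the mean speed in m/s. With stop_force (N) it stops when the force on the tool has changed by that much, and returns True; else False.
- ctrl.move_joints(angles): joint-space move.
- ctrl.ungrasp() and ctrl.close(strength=None): open the fingers fully, or close them until they stop; strength is the grip in N (None keeps the last).
- ctrl.hold(seconds).
- ctrl.solve_ik(position, orientation): joint angles nearest the present ones, or None.
- ctrl.snapshot(name): name is "side" or "top" or "wrist"; returns (picture, depth): 400x640x3 uint8, red, green, blue; 400x640 float32, m along the optical axis (not along the pixel's ray), 0 where there is no reading.
- ctrl.calibration(name): a dict with "camera_matrix" (3x3 intrinsics, pixels), "eye" and "orientation" of the camera in the world; the wrist camera has in their place "tool_from_camera" (4x4, takes a point from camera to tool coordinates, whose origin is the TCP and whose axes are the flange's). Camera axes: x right, y down, z forward; pixel columns grow to the right and rows downward; lengths in m; the calibration is good to about 2 mm. A picture is of the moment at which its call begins: read the wrist's pose just before it. calibration takes no time and is no camera call.
A pose or a line that the arm cannot do raises ctrl.MotionError and nothing moves.
- ctrl.finish_job(): hands the job in; it is judged then, once.
Readings, each from a call of its own:
- ctrl.current_time_s(): time.
- ctrl.current_qpos(): joint angles.
- ctrl.current_joint_velocities(): joint speeds.
- ctrl.current_tau(): joint torques, N m.
- ctrl.current_eef_pos(): TCP position.
- ctrl.current_tool_rot(): TCP orientation.
- ctrl.current_force(): force on the tool from outside, world axes, zero at the start.
- ctrl.current_moment(): the same for the moment, N m.
- ctrl.current_opening(): finger opening in m.
- ctrl.current_gripper_force(): force on a finger pad.
Only numpy, scipy, OpenCV 4.12 (cv2) and the standard library are available. Lean on these libraries where they do the work, as an engineer would, in place of code of your own. Each camera call takes 0.05 s, during which the arm holds its last target. There are 200 camera calls.

TASK

The balance check is done: take the two stacks of steel check weights on the balance apart and put every weight upright into its own seat, flat on the floor of the recess. The seats go by size: the largest weight into the seat with the largest recess, and so on down to the smallest. Lower each weight gently right into its seat before letting go: do not drop it.

Things in the scene. Friction and masses are not known exactly. Their poses are not given: they have to be found in the camera images.
- w62: check weight: plain flat stainless-steel cylinder, 62 mm diameter, 28 mm high, about 668 g, standing upright; origin at the centre of its underside, z up. At the start it is in one of two stacks on the white pan of the balance (fixed, 200 x 260 mm, pan 60 mm above the bench): the 62 and 53 mm weights stand on the pan, the 44 and 35 mm weights lie on them (either way round), and the 26 mm weight tops the stack with the 62 mm one.
- w53: check weight: plain flat stainless-steel cylinder, 53 mm diameter, 28 mm high, about 488 g, standing upright; origin at the centre of its underside, z up. At the start it is in one of two stacks on the white pan of the balance (fixed, 200 x 260 mm, pan 60 mm above the bench): the 62 and 53 mm weights stand on the pan, the 44 and 35 mm weights lie on them (either way round), and the 26 mm weight tops the stack with the 62 mm one.
- w44: check weight: plain flat stainless-steel cylinder, 44 mm diameter, 28 mm high, about 336 g, standing upright; origin at the centre of its underside, z up. At the start it is in one of two stacks on the white pan of the balance (fixed, 200 x 260 mm, pan 60 mm above the bench): the 62 and 53 mm weights stand on the pan, the 44 and 35 mm weights lie on them (either way round), and the 26 mm weight tops the stack with the 62 mm one.
- w35: check weight: plain flat stainless-steel cylinder, 35 mm diameter, 28 mm high, about 213 g, standing upright; origin at the centre of its underside, z up. At the start it is in one of two stacks on the white pan of the balance (fixed, 200 x 260 mm, pan 60 mm above the bench): the 62 and 53 mm weights stand on the pan, the 44 and 35 mm weights lie on them (either way round), and the 26 mm weight tops the stack with the 62 mm one.
- w26: check weight: plain flat stainless-steel cylinder, 26 mm diameter, 28 mm high, about 117 g, standing upright; origin at the centre of its underside, z up. At the start it is in one of two stacks on the white pan of the balance (fixed, 200 x 260 mm, pan 60 mm above the bench): the 62 and 53 mm weights stand on the pan, the 44 and 35 mm weights lie on them (either way round), and the 26 mm weight tops the stack with the 62 mm one.
- seat62: seat for the 62 mm weight: fixed square black plastic block on the bench, 94 x 94 mm, 14 mm thick, with a round recess of 78 mm diameter and 6 mm depth in the middle of its top, its floor lined with grey; origin at the centre of its underside, z up, so the recess floor is 8 mm above the origin.
- seat53: seat for the 53 mm weight: fixed square black plastic block on the bench, 85 x 85 mm, 14 mm thick, with a round recess of 69 mm diameter and 6 mm depth in the middle of its top, its floor lined with grey; origin at the centre of its underside, z up, so the recess floor is 8 mm above the origin.
- seat44: seat for the 44 mm weight: fixed square black plastic block on the bench, 76 x 76 mm, 14 mm thick, with a round recess of 60 mm diameter and 6 mm depth in the middle of its top, its floor lined with grey; origin at the centre of its underside, z up, so the recess floor is 8 mm above the origin.
- seat35: seat for the 35 mm weight: fixed square black plastic block on the bench, 67 x 67 mm, 14 mm thick, with a round recess of 51 mm diameter and 6 mm depth in the middle of its top, its floor lined with grey; origin at the centre of its underside, z up, so the recess floor is 8 mm above the origin.
- seat26: seat for the 26 mm weight: fixed square black plastic block on the bench, 58 x 58 mm, 14 mm thick, with a round recess of 42 mm diameter and 6 mm depth in the middle of its top, its floor lined with grey; origin at the centre of its underside, z up, so the recess floor is 8 mm above the origin.
Things that resemble listed ones, but are neither listed nor needed, are in the scene too. What is shaped like the seat35 but blue or turquoise is not meant. What is shaped like the w53 but brown is not meant.

How it is judged:
By the outcome, as a careful person would: the job done as asked, in the order asked, and still so for the second after the job is handed in, with the robot touching nothing.
It also fails if it takes over 112 s, if anything falls off the work surface, if the arm or the gripper's body presses on something with over 40 N, if the wrist force passes 120 N, or if a joint passes its speed limit or range.

## Working session

There is one attempt and no reset: what is moved stays moved. The work goes in short steps, each a Python script; the robot and the scene stay as the last script left them, time stands still between calls to the robot, and variables do not carry over. Pictures are saved under pics/ and viewed, at most 14 in all, crops included, and the job is handed in when it is done.

```bash
ls; mkdir -p pics
python3 - <<'E'
from bench import ctrl
import cv2,numpy as np
for n in("top","side"):
    p,d=ctrl.snapshot(n); cv2.imwrite(f"pics/{n}0.png",p[:,:,::-1]); np.save(f"{n}0.npy",d)
    c=ctrl.calibration(n); print(n,c)
print(ctrl.calibration("wrist"),ctrl.current_tool_rot())
E
```

```text
pics
top {'camera_matrix': array([[490.34525411,   0.        , 317.04727987],
       [  0.        , 490.34525411, 198.47288866],
       [  0.        ,   0.        ,   1.        ]]), 'eye': array([0.29546757, 0.04709029, 1.22552935]), 'orientation': array([[ 0.00264099, -0.9867382 ,  0.16229836],
       [-0.99994871, -0.00419271, -0.00921915],
       [ 0.00977736, -0.16226569, -0.98669866]])}
side {'camera_matrix': array([[452.43873161,   0.        , 312.57348102],
       [  0.        , 452.43873161, 190.79551477],
       [  0.        ,   0.        ,   1.        ]]), 'eye': array([ 0.16621738, -0.48891521,  0.78967836]), 'orientation': array([[ 0.87467998, -0.35277913,  0.33238805],
       [-0.48463558, -0.64778688,  0.58779292],
       [ 0.00795554, -0.67521777, -0.73757553]])}
{'camera_matrix': array([[294.29532346,   0.        , 316.09010508],
       [  0.        , 294.29532346, 203.83396006],
       [  0.        ,   0.        ,   1.        ]]), 'tool_from_camera': array([[ 1.43019473e-04, -9.62201441e-01, -2.72338698e-01,
         7.58138994e-02],
       [ 9.99999922e-01,  2.37735446e-04, -3.14791573e-04,
        -8.11707710e-04],
       [ 3.67637467e-04, -2.72338632e-01,  9.62201400e-01,
         2.09571371e-02],
       [ 0.00000000e+00,  0.00000000e+00,  0.00000000e+00,
         1.00000000e+00]])} [[-9.09050443e-01  4.16685839e-01 -4.50044671e-04]
 [ 4.16686081e-01  9.09050001e-01 -8.97801507e-04]
 [ 3.50119337e-05 -1.00367421e-03 -9.99999496e-01]]
```

View pics/top0.png

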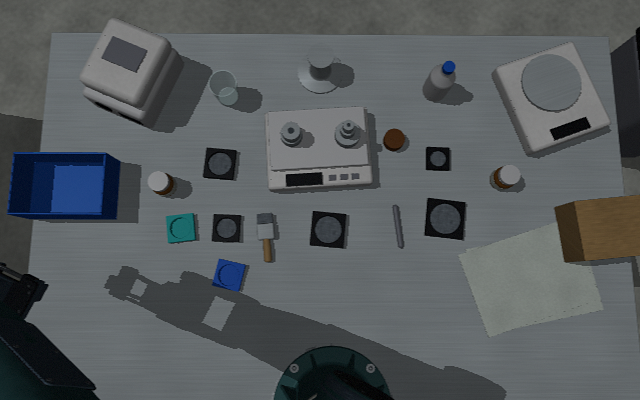

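View pics/side0.png

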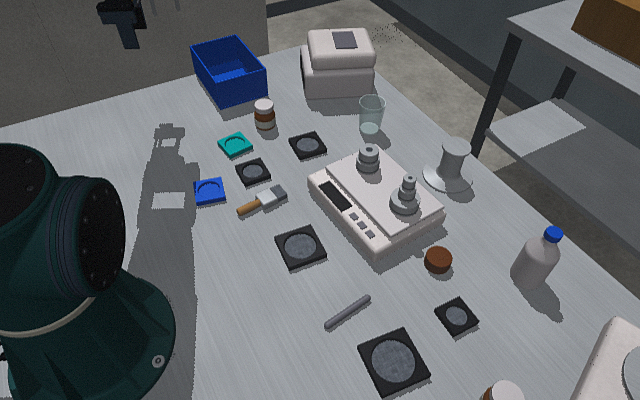

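The top view shows two stacks on the balance at (291,133) and (347,130). The black seats are at (220,164), (227,228), (328,229), (445,218) and (437,159). The look-alikes to avoid are the turquoise seat at (181,228), the blue seat at (230,275), the brown disc at (394,140) and the grey bell at (320,65). Next I measure the seats and stacks.

```bash
cat > h.py <<'E'
from bench import ctrl
import cv2,numpy as np
def ray(c,uv,z,eye=None,R=None):
    K=c["camera_matrix"]; eye=c["eye"] if eye is None else eye; R=c["orientation"] if R is None else R
    v=(R@np.linalg.inv(K)@np.c_[uv,np.ones(len(uv))].T).T
    return eye+v*((z-eye[2])/v[:,2])[:,None]
def wristcam():
    T=np.array(ctrl.calibration("wrist")["tool_from_camera"]); R=np.array(ctrl.current_tool_rot()); p=np.array(ctrl.current_eef_pos())
    return p+R@T[:3,3], R@T[:3,:3]
E
python3 - <<'E'
from h import *
c=ctrl.calibration("top"); p=cv2.imread("pics/top0.png"); d=np.load("top0.npy")
m=(p.max(2)<55).astype(np.uint8)
n,l,s,ce=cv2.connectedComponentsWithStats(m)
for i in range(1,n):
    if 150<s[i][4]<3000 and 100<ce[i][1]<260 and 130<ce[i][0]<480:
        co=max(cv2.findContours((l==i).astype(np.uint8),cv2.RETR_EXTERNAL,cv2.CHAIN_APPROX_NONE)[0],key=len).reshape(-1,2).astype(float)
        w=ray(c,co,0.014)[:,:2]
        r=cv2.minAreaRect((w*1000).astype(np.float32))
        # hole = grey floor
        cs,h=cv2.findContours((l==i).astype(np.uint8),cv2.RETR_CCOMP,cv2.CHAIN_APPROX_NONE)
        ho=[x for x,y in zip(cs,h[0]) if y[3]>=0]; f=None
        if ho:
            a=max(ho,key=cv2.contourArea).reshape(-1,2).astype(float); q=ray(c,a,0.008)[:,:2]*1000
            if len(q)>5: f=cv2.fitEllipse(q.astype(np.float32))
        print(ce[i].round(),np.round(r[0]),np.round(r[1]),round(r[2]),f and (np.round(f[0]),np.round(f[1])))
for u,v in((291,133),(347,130),(347,125),(394,140),(320,55),(160,180),(222,80),(440,80)):
    pt=d[v,u]; K=c["camera_matrix"]; x=np.linalg.inv(K)@[u,v,1]*pt
    print(u,v,np.round(c["eye"]+c["orientation"]@x,3))
cv2.imwrite("pics/c.png",cv2.resize(p[95:185,255:395],None,fx=5,fy=5,interpolation=cv2.INTER_CUBIC))
E
```

```text
[437. 159.] [ 599. -271.] [59. 61.] 88 (array([ 602., -273.]), array([39., 42.]))
[220. 164.] [583. 282.] [79. 79.] 85 (array([585., 284.]), array([58., 59.]))
[169. 187.] [524. 410.] [43. 54.] 62 None
[304. 179.] [544.  69.] [31. 90.] 4 None
[445. 219.] [ 446. -284.] [97. 96.] 83 (array([ 447., -285.]), array([76., 77.]))
[328. 229.] [418.   9.] [85. 86.] 85 (array([419.,   9.]), array([67., 69.]))
[226. 228.] [420. 260.] [69. 68.] 88 (array([421., 261.]), array([49., 50.]))
291 133 [0.634 0.098 0.113]
347 130 [ 0.634 -0.031  0.14 ]
347 125 [ 0.644 -0.031  0.144]
394 140 [ 0.643 -0.158  0.028]
320 55 [0.838 0.03  0.095]
160 180 [0.529 0.413 0.069]
222 80 [0.795 0.279 0.041]
440 80 [ 0.771 -0.26   0.106]
```

View pics/c.png

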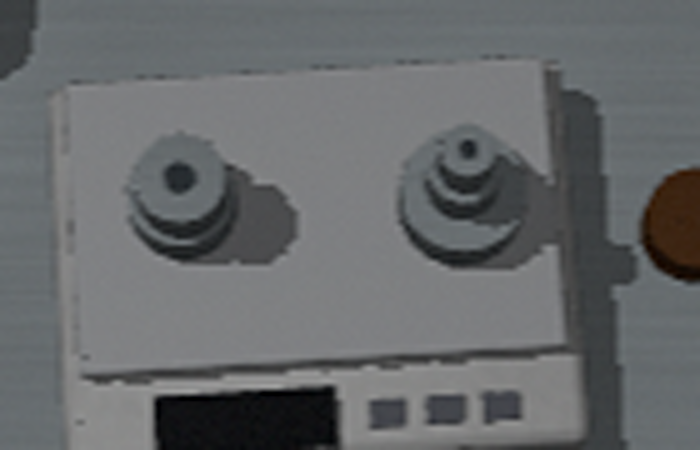

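The crop shows the left stack as w44 on w53, with its top dot at about (291,131). The right stack is w26 on w35 on w62, with its top dot at about (349,125). The recess diameters match seat26 at (600,-272), seat35 at (421,260), seat44 at (584,283), seat53 at (419,9) and seat62 at (447,-285) mm. I now look from the wrist camera and check reach for every seat.

```bash
cat >> h.py <<'E'
R0=np.array([[0,1,0],[1,0,0],[0,0,-1.]])
SEAT={26:(.601,-.272),35:(.421,.260),44:(.584,.283),53:(.419,.009),62:(.447,-.285)}
def cloud():
    e,R=wristcam(); K=ctrl.calibration("wrist")["camera_matrix"]; p,d=ctrl.snapshot("wrist")
    v,u=np.mgrid[:400,:640]; x=np.stack([(u-K[0,2])/K[0,0]*d,(v-K[1,2])/K[1,1]*d,d],-1)
    return p,e+x@R.T,d
def disc(w,xy,z,r):
    "circle around the surface points at height z near xy"
    m=(abs(w[...,2]-z)<.006)&(np.hypot(w[...,0]-xy[0],w[...,1]-xy[1])<r+.02)
    q=(w[m][:,:2]*1000).astype(np.float32); c,R=cv2.minEnclosingCircle(q)
    return np.array(c)/1000,R,np.median(w[m][:,2]),(q.min(0),q.max(0))
E
python3 - <<'E'
from h import *
ctrl.movep([.634,.035,.45],R0)
p,w,d=cloud(); cv2.imwrite("pics/w0.png",p[:,:,::-1])
for xy,z,r in(((.634,.098),.116,.022),((.64,-.031),.144,.013),((.63,-.031),.116,.0175),((.63,-.031),.088,.031),((.63,.098),.088,.0265)): print(disc(w,xy,z,r))
q=ctrl.current_qpos(); print(q, ctrl.current_time_s())
for k,s in SEAT.items():
    for z in(.21,.32): print(k,ctrl.solve_ik([*s,z],R0))
E
```

```text
(array([0.64390393, 0.09942135]), 21.84600067138672, np.float64(0.1149735215040244), (array([622.9153  ,  78.181725], dtype=float32), array([665.744  , 120.78181], dtype=float32)))
(array([ 0.64956348, -0.03398336]), 12.990622520446777, np.float64(0.1428649527347), (array([636.7781, -44.3489], dtype=float32), array([661.58484 , -21.132467], dtype=float32)))
(array([ 0.64947833, -0.03423279]), 17.28850746154785, np.float64(0.11481597881187772), (array([632.28723 , -44.757347], dtype=float32), array([666.18317 , -17.598503], dtype=float32)))
(array([ 0.64768463, -0.03602192]), 31.013900756835938, np.float64(0.08699759490006873), (array([616.963   , -65.116234], dtype=float32), array([678.6606  ,  -5.544068], dtype=float32)))
(array([0.64553223, 0.09991878]), 26.30461883544922, np.float64(0.08676242170420562), (array([619.62195,  74.13983], dtype=float32), array([671.7037 , 125.87382], dtype=float32)))
[1.95341864e-02 2.28829024e-01 1.84351158e+00 8.90938585e-05
 1.06932153e+00 1.84684284e-02] 2.6083
26 [-4.60323789e-01  5.83658706e-01  1.86128641e+00 -4.44089210e-16
  6.96647536e-01 -4
[... 232 characters left out ...]
44e-01  1.86960310e-01  2.18200860e+00 -4.44089210e-16
  7.72623742e-01  5.06137944e-01]
44 [ 4.15331516e-01  5.71459641e-01  1.88387243e+00 -4.44089210e-16
  6.86260585e-01  4.15331516e-01]
44 [ 4.15331516e-01  4.07564395e-01  1.87504985e+00 -4.44089210e-16
  8.58978405e-01  4.15331516e-01]
53 [-3.41480369e-02  3.18861844e-01  2.33617182e+00 -4.44089210e-16
  4.86558994e-01 -3.41480369e-02]
53 [-3.41480369e-02  6.65782987e-02  2.32404716e+00 -4.44089210e-16
  7.50967194e-01 -3.41480369e-02]
62 [-6.11563218e-01  4.39826225e-01  2.12409302e+00 -4.44089210e-16
  5.77673405e-01 -6.11563218e-01]
62 [-6.11563218e-01  2.39459470e-01  2.11403808e+00 -4.44089210e-16
  7.88095099e-01 -6.11563218e-01]
```

View pics/w0.png

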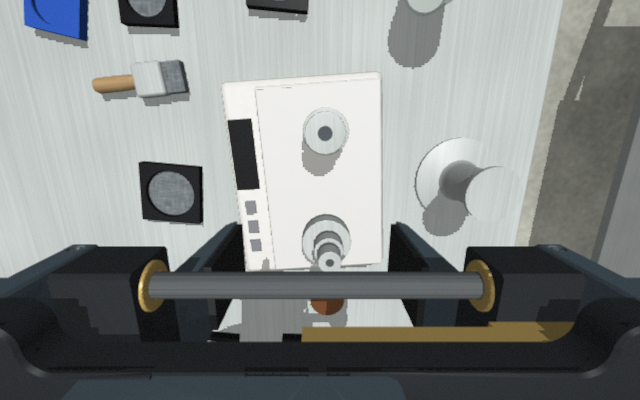

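The wrist view shows both stacks clearly at (325,133) and (330,258), with seat53 at (170,193). The fitted circle radii match w44, w26, w35, w62 and w53. I cross-check seat53, then move w26.

```bash
cat >> h.py <<'E'
def pick_place(k,xy,bottom,grip=40):
    s=SEAT[k]; zg=bottom+.200
    ctrl.movep([*xy,zg+.06 if np.hypot(*(np.array(ctrl.current_eef_pos())[:2]-xy))<.05 else .42],R0)
    ctrl.movel([*xy,zg+.03],speed=.25)
    hit=ctrl.movel([*xy,zg],speed=.08,stop_force=8)
    ctrl.close(grip); o=ctrl.current_opening(); print(k,"hit",hit,"open",round(o,4),"F",ctrl.current_gripper_force())
    if hit or abs(o-k/1000)>.004: print("STOP"); return False
    ctrl.movel([*xy,zg+.03],speed=.08); ctrl.movel([*xy,.42],speed=.25)
    ctrl.movep([*s,.40],R0); ctrl.movel([*s,.235],speed=.2)
    print("open",round(ctrl.current_opening(),4),"force",np.round(ctrl.current_force(),1))
    hit=ctrl.movel([*s,.2055],speed=.02,stop_force=4)
    print("down",hit,np.round(ctrl.current_eef_pos(),4),np.round(ctrl.current_force(),1))
    return True
def release(k):
    s=SEAT[k]; ctrl.ungrasp(); p=ctrl.current_eef_pos(); ctrl.movel([p[0],p[1],p[2]+.05],speed=.1); ctrl.movel([p[0],p[1],.40],speed=.25)
    print("t",ctrl.current_time_s())
E
python3 - <<'E'
from h import *
e,R=wristcam(); p,d=ctrl.snapshot("wrist"); c=ctrl.calibration("wrist")
m=((p.max(2)<45)*255).astype(np.uint8); m[:150]=0;m[235:]=0;m[:,:130]=0;m[:,212:]=0
co=max(cv2.findContours(m,0,cv2.CHAIN_APPROX_NONE)[0],key=cv2.contourArea).reshape(-1,2).astype(float)
print(cv2.minAreaRect((ray(c,co,.014,e,R)[:,:2]*1000).astype(np.float32)))
print(pick_place(26,np.array([.6493,-.0335]),.116,25))
p,d=ctrl.snapshot("side"); cv2.imwrite("pics/s1.png",cv2.resize(p[250:380,360:530],None,fx=4,fy=4)[:,:,::-1])
print(ctrl.current_time_s())
E
```

```text
((424.6899108886719, 9.8587646484375), (84.96820831298828, 87.80785369873047), 84.80690002441406)
26 hit False open 0.0256 F 25.000024437904358
open 0.0255 force [-0.5 -0.2 -1.2]
down True [ 0.601  -0.272   0.2079] [-0.7  0.3  6.7]
True
9.25
```

View pics/s1.png

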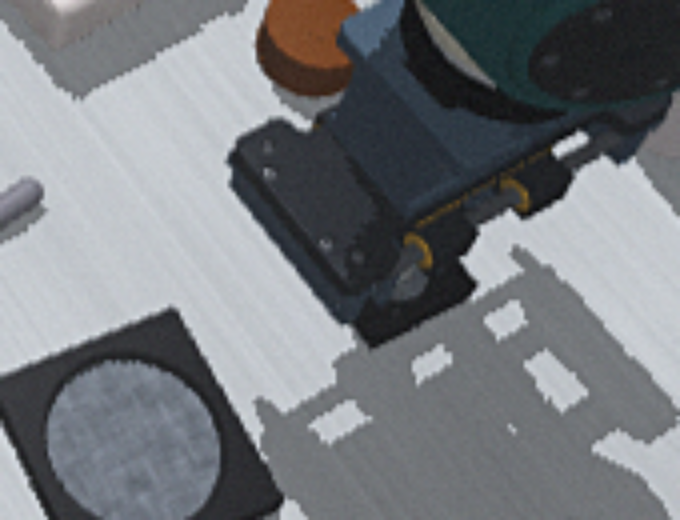

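The crop shows seat26 hidden by the gripper. The stop height of 0.2079 m matches the recess floor, since the rim would give 0.214 m. I release, look from the wrist, and move seat x values by +2 mm because the two cameras differ by about 4 mm.

```bash
sed -i 's/^SEAT=.*/SEAT={26:(.602,-.272),35:(.423,.261),44:(.586,.284),53:(.422,.009),62:(.449,-.285)}/' h.py
python3 - <<'E'
from h import *
release(26)
p,w,d=cloud(); cv2.imwrite("pics/w1.png",p[:,:,::-1])
print(disc(w,(.601,-.272),.036,.013))
e,R=wristcam(); c=ctrl.calibration("wrist")
def floor(s,z,lo=60):
    pass
print(ctrl.current_eef_pos(), ctrl.current_force())
E
```

```text
t 11.7083
(array([ 0.60202191, -0.27267224]), 12.73947525024414, np.float64(0.03491700444431567), (array([ 590.08954, -285.23627], dtype=float32), array([ 614.049 , -259.9881], dtype=float32)))
[ 0.60012971 -0.27157575  0.39777723] [ 0.15994143  0.31407796 -0.0891536 ]
```

View pics/w1.png

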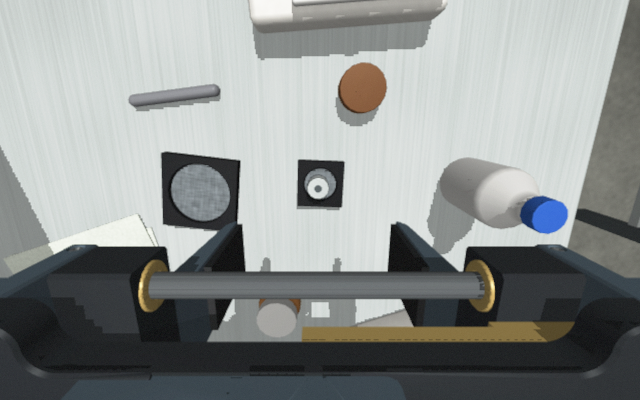

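The view shows w26 upright inside seat26 at (319,186) with its top at z = 0.035, so it is seated. The empty seat62 is at (200,190). Next come w35 and w44.

```bash
python3 - <<'E'
from h import *
def look(z=.45):
    ctrl.movep([.634,.035,z],R0); return cloud()[1]
w=look(); c,R,z,_=disc(w,(.6490,-.034),.116,.0175); print(c,R,z)
if pick_place(35,c,.088,30): release(35); print(disc(cloud()[1],SEAT[35],.036,.0175)[:3])
E
python3 - <<'E'
from h import *
if abs(ctrl.current_opening()-.091)<.004:
    if pick_place(44,np.array([.644,.0994]),.088,35): release(44); p,w,d=cloud(); cv2.imwrite("pics/w2.png",p[:,:,::-1]); print(disc(w,SEAT[44],.036,.022)[:3])
E
```

```text
[ 0.64947821 -0.03489897] 17.4753475189209 0.11488814281432735
35 hit False open 0.0343 F 30.000074207782745
open 0.0343 force [-0.5  0.5 -1.4]
down True [0.423  0.261  0.2079] [-1.6 -1.3  7. ]
t 22.4083
(array([0.42403125, 0.26084476]), 17.36309242248535, np.float64(0.03491739472697733))
44 hit False open 0.0433 F 35.00027060508728
open 0.043 force [-0.2  0.2 -2.5]
down True [0.586 0.284 0.208] [-0.6 -0.2  6.2]
t 31.7083
(array([0.58701465, 0.28407028]), 21.81560707092285, np.float64(0.03502201320115589))
```

View pics/w2.png

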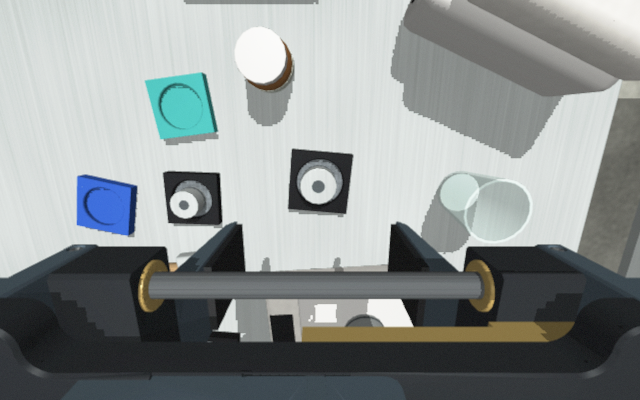

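The view shows w35 inside seat35 at (190,203) and w44 inside seat44 at (320,182). Both are upright with tops at z = 0.035. Next come w53 and w62.

```bash
for k in 53 62; do python3 - $k <<'E'
from h import *
import sys
k=int(sys.argv[1])
ctrl.movep([.634,.035,.45],R0); w=cloud()[1]
c,R,z,_=disc(w,{53:(.6455,.0999),62:(.6477,-.036)}[k],.088,k/2000); print(c,R,z)
assert R<k/2+2 and R>k/2-3 and ctrl.current_opening()>.085
if pick_place(k,c,.06,{53:40,62:50}[k]):
    release(k); p,w,d=cloud(); cv2.imwrite(f"pics/w{k}.png",p[:,:,::-1]); print(disc(w,SEAT[k],.036,k/2000)[:3])
E
done
python3 - <<'E'
from h import *
ctrl.movep([.5,.035,.5],R0)
p,d=ctrl.snapshot("side"); cv2.imwrite("pics/s9.png",p[:,:,::-1]); print(ctrl.current_time_s())
E
```

```text
[0.64531989 0.09990943] 26.311452865600586 0.08696969724523407
53 hit False open 0.0522 F 40.00061094760895
open 0.0522 force [-0.8 -0.8 -5.1]
down True [0.4221 0.009  0.208 ] [-0.5 -0.1  6.3]
t 41.5417
(array([0.4231008 , 0.00922369]), 26.351551055908203, np.float64(0.03499412784503114))
[ 0.64788293 -0.0361315 ] 31.029844284057617 0.08697051186480811
62 hit False open 0.0609 F 50.00145971775055
open 0.0611 force [ 0.2 -0.1 -7. ]
down True [ 0.449  -0.285   0.2081] [1.5 0.  4.8]
t 51.2917
(array([ 0.45016278, -0.2850929 ]), 30.86248779296875, np.float64(0.034974707794479365))
52.6667
```

View pics/s9.png

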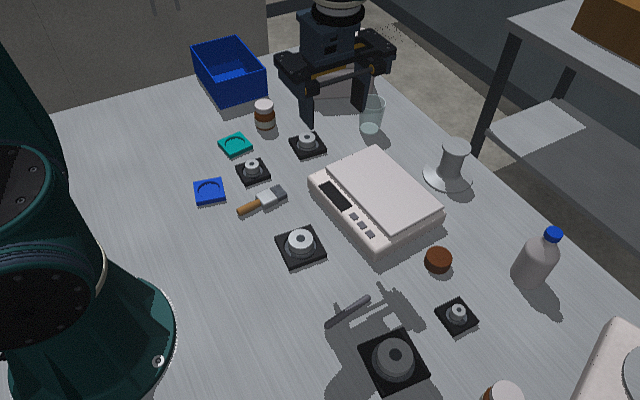

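View pics/w62.png

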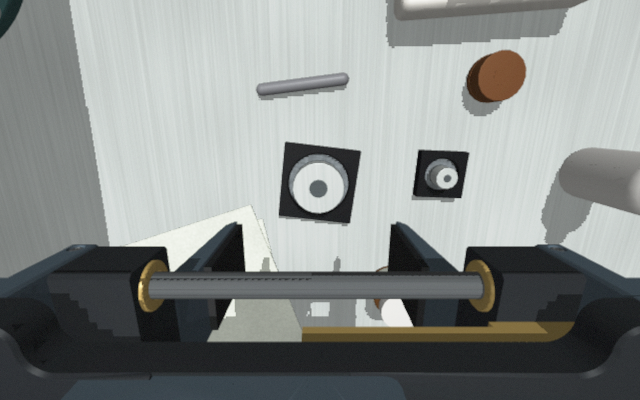

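The side view shows all five weights upright in their seats at (302,243), (252,168), (308,142), (458,314) and (396,360), with the pan empty and the arm clear. The wrist view shows w62 in its seat at (318,187).

```bash
python3 -c "
from bench import ctrl
print(ctrl.finish_job())"
```

```text
the job is handed in; nothing more can be done
None
```

All five weights are upright and flat in their own seats, each lowered to the recess floor before release, and I handed the job in at about 53 s of the 112 s allowed.

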